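# Kettle off the hotplate

### The arm

A 6-joint arm with a two-finger parallel gripper is mounted at the origin on a cart in front of the work surface, level with it; the furniture and walls round the work are solid. World frame = base frame: x ahead of the robot, y to its left, z up, the work surface at z = 0. Lengths are in m, angles in rad, forces in N, time in s.
With the tool pointing down it reaches from about 0.375 to 0.825 m from the base axis. Payload 5.5 kg.
Tool frame: the origin (TCP) lies at the very end of the fingers, on their centre line; the grasp point (between the pads) lies 19 mm behind it (tcp_to_grasp is the distance from the TCP to the grasp point, in m); z points along the fingers, y is the line along which they close (so a half turn about z gives the same grasp; the last joint's range is limited). The gripper opens to 85 mm and grips with 20 to 120 N. Pads are 22 mm wide; open, the fingers measure 114 mm over their backs; the gripper's body (76 mm by 85 mm) begins 54 mm behind the grasp point. The pads swing forward as they close: fully open they stand 13 mm farther back than shut.
Start: joints at [1.276, 0.314, -0.047, 1.21, 0, 1.571], TCP at [0.174, 0.574, 0.194] pointing down, gripper open.
Joint ranges: [-2.67, 2.67], [-0.69, 1.73], [-1.03, 1.25], [-2.08, 2.16], [-1.42, 1.45], [-3.14, 3.14]. Speed limits (rad/s): [2.39, 2.39, 3.01, 3.14, 3.14, 3.14].

### API

Orientations are given as a 3x3 rotation matrix whose columns are the frame's x, y, z axes.
In Python, from bench import * gives the robot as it stands.
- The arm moves only by the tool servo_tool, never from a script. Its argument "rows" is a list of rows, each a list of 6 numbers: the shift along the tool's x, y, z each as a share of 800 mm, from -1 to 1, then the turn, a rotation vector about the tool's x, y, z each as a share of 45 degrees, from -1 to 1. In form: [[dx, dy, dz, ax, ay, az], ...]. A call has 1 to 20 rows; each row shifts and turns the commanded pose from where the row before left it, along the tool's axes as they then stand; what a row does not reach is not made up. A row lasts 1/10 s, in which the tool goes at most 50 mm and 8.59 degrees, less where a joint would pass 70% of its speed; a pose out of reach is approached as far as the arm can. A call with a number of a shift or a turn outside -1 to 1 is refused whole. A call with a gripper value outside its range is refused whole. "hand" is the opening, from -1 (shut) to 1 (fully open), set as the call begins (left out, the last holds). The fingers move at their own pace and stop on an object; the grip force is fixed at half the most. Time passes only in rows, so rows that do not move let the fingers close. It gives the time, the measured TCP pose, the force, the opening and the grip force at its end, in the units of the state.
- read_state(): the state, without advancing time (a new reading comes with each control period).
- camera(name): name is "side" or "top"; returns the picture (384x512x3 uint8, blue, green, red); there is no depth.
- camera_model(name): a dict with "K" (3x3 intrinsics, pixels), "dist" ([k1, k2, p1, p2, k3] as OpenCV has them; the pictures are not rectified), "cam_to_world" (4x4, takes a point from camera to world coordinates). Camera axes: x right, y up, looking along -z (the intrinsics and any distortion apply to the point x, -y, -z); pixel columns grow to the right and rows downward; lengths in m; the calibration is good to about 2 mm. A picture is of the moment at which its call begins. camera_model takes no time and is no camera call.
- job_done(): hands the job in; it is judged then, once.
The state is a dict: "clock": time; "q": joint angles; "qd": joint speeds; "tau": joint torques, N m; "ee_pos": TCP position; "tool_rot": TCP orientation; "contact_force": force on the tool from outside, world axes, zero at the start; "wrist_torque": the same for the moment, N m; "finger_gap": finger opening in m; "finger_force": force on a finger pad.
Only numpy, scipy, OpenCV 4.12 (cv2) and the standard library are available. Lean on these libraries where they do the work, as an engineer would, in place of code of your own. Each camera call takes 0.05 s, during which the arm holds its last target. There are 200 camera calls.

### The job

The water has boiled: take the kettle by its handle, lift it off the hotplate and set it down gently on the middle of the round cork trivet, so that it stands level there. Keep it upright on the way, and leave the mug standing where it is.

Things in the scene. Friction and masses are not known exactly. Their poses are not given: they have to be found in the camera images.
- kettle: Small steel kettle, 0.44 to 0.77 kg, loose. Round body 120 mm across, flat base 112 mm across; body top 80 mm high, lid knob up to 100 mm. A fixed black bar handle stands over the lid (top 156 mm above the base). Origin: centre of the underside of the base. +z up, +x towards the spout, whose mouth ends 97 mm from the axis, 90 mm high. At the start it stands on the hotplate's plate.
- kettle_handle (a point): Middle of the kettle's handle bar, 148 mm straight above the centre of the base. The bar runs along the kettle's x axis (the same vertical plane as the spout), straight and level for 80 mm, 18 mm wide across (kettle's y), 16 mm high. Free space of 40 mm between the bar and the lid knob below it; thin bent steel posts at both ends of the bar. This point's axes are the kettle's axes.
- hotplate: Fixed electric hotplate on the worktop: square white box 160 x 160 mm with a dark round plate 132 mm across on it, plate top 46 mm above the worktop, small black dial on its front. Origin: centre of its underside, on the worktop; z up.
- trivet: Round cork trivet (disc) 170 mm across and 12 mm thick, fixed to the worktop. Origin: centre of its underside, on the worktop; its top is 12 mm above the origin; z up. It lies left or right of the hotplate, 0.30 to 0.46 m away across (y).
- mug: White mug with yellow stripes, 101 mm high, 86 mm across, 120 mm with its handle, standing loose on the worktop behind the hotplate and the trivet. Origin: about the middle of its underside; z up.

How it is judged:
By the outcome, as a careful person would: the job done as asked, in the order asked, and still so for the second after the job is handed in, with the robot touching nothing.
It also fails if it takes over 42 s, if anything falls off the work surface, if the arm or the gripper's body presses on something with over 40 N, if the wrist force passes 120 N, or if a joint passes its speed limit or range.

## Working session

There is one attempt and no reset: what is moved stays moved. The work goes in short steps, Python scripts to look and compute and a tool call to move; the robot and the scene stay as the last step left them, time stands still between calls to the robot, and variables do not carry over. Pictures are saved under pics/ and viewed, at most 12 in all, crops included, and the job is handed in when it is done.

Besides the shell and the picture viewer there is one more tool, called by a JSON object that holds its "api" and its "payload", one argument or row to a line. servo_tool: Moves the arm, as the interface text tells. Shift numbers are shares of 800 mm and turn numbers shares of 45 degrees, none past 1 either way. Its arguments: {"type":"object","properties":{"rows":{"type":"array"},"hand":{"type":"number"}},"required":["rows"]}

```bash
mkdir -p pics && python3 - <<'E'
from bench import *
import cv2, numpy as np
s=read_state();print(s['clock'],s['ee_pos'],s['tool_rot'],s['finger_gap'])
for n in('top','side'):
    m=camera_model(n);print(n,m['K'],m['dist'],np.round(m['cam_to_world'],3))
    cv2.imwrite(f'pics/{n}0.png',camera(n))
E
```

```text
0.0 [0.17415418 0.57351279 0.19274282] [[-9.56848182e-01  2.90587882e-01 -4.88322850e-04]
 [ 2.90588293e-01  9.56846832e-01 -1.60783925e-03]
 [ 3.15689792e-08 -1.68035897e-03 -9.99998588e-01]] 0.08557809859957785
top [[458.76885635   0.         251.92096965]
 [  0.         458.76885635 181.90776609]
 [  0.           0.           1.        ]] [-0.05567696  0.          0.          0.          0.        ] [[ 0.048  0.974 -0.223  0.336]
 [-0.999  0.046 -0.016  0.116]
 [-0.005  0.223  0.975  1.273]
 [ 0.     0.     0.     1.   ]]
side [[359.50750432   0.         251.57357669]
 [  0.         359.50750432 187.10889946]
 [  0.           0.           1.        ]] [0.00692736 0.         0.         0.         0.        ] [[ 0.941  0.143 -0.307  0.33 ]
 [-0.339  0.367 -0.866 -0.658]
 [-0.011  0.919  0.394  0.483]
 [ 0.     0.     0.     1.   ]]
```

View pics/top0.png

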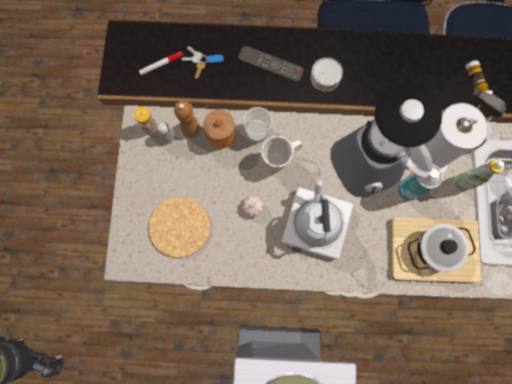

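View pics/side0.png

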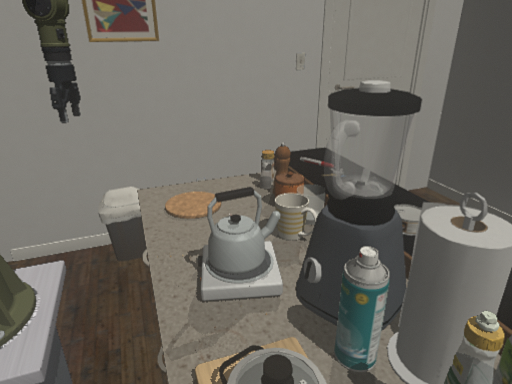

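The top view shows the trivet at about (180,227) and the kettle body at (319,220), with the spout up at (319,185). The black bar runs about (324,205)-(322,230). The mug is at (278,152), and a garlic bulb lies between kettle and trivet at (253,205). The side view shows the bar from (217,196) to (253,190).

```bash
cat > h.py <<'E'
import cv2, numpy as np
from bench import *
def ray(n,uv):
    m=camera_model(n);T=np.array(m['cam_to_world'])
    p=cv2.undistortPoints(np.array([[uv]],float),np.array(m['K']),np.array(m['dist']))[0,0]
    d=T[:3,:3]@np.array([p[0],-p[1],-1]);return T[:3,3],d
def plane(n,uv,z):
    o,d=ray(n,uv);return o+d*(z-o[2])/d[2]
def tri(a,b):
    (o1,d1),(o2,d2)=ray('top',a),ray('side',b)
    t=np.linalg.lstsq(np.c_[d1,-d2],o2-o1,rcond=None)[0]
    p,q=o1+d1*t[0],o2+d2*t[1];return (p+q)/2,np.linalg.norm(p-q)
def blob(img,mask,roi):
    x0,y0,x1,y1=roi;m=np.zeros(mask.shape,np.uint8);m[y0:y1,x0:x1]=mask[y0:y1,x0:x1]
    c=max(cv2.findContours(m,cv2.RETR_EXTERNAL,cv2.CHAIN_APPROX_NONE)[0],key=cv2.contourArea)
    return c
def bar(img,roi,th=60):
    c=blob(img,(img.max(2)<th).astype(np.uint8)*255,roi)
    return cv2.minAreaRect(c),cv2.contourArea(c)
E
python3 - <<'E'
from h import *
t=cv2.imread('pics/top0.png');s=cv2.imread('pics/side0.png')
hsv=cv2.cvtColor(t,cv2.COLOR_BGR2HSV)
c=blob(t,cv2.inRange(hsv,(8,90,100),(25,255,255)),(140,185,220,270))
e=cv2.fitEllipse(cv2.convexHull(c));print('trivet',e,plane('top',e[0],.012))
p=cv2.convexHull(c)[:,0];w=np.array([plane('top',q,.012) for q in p.astype(float)]);print(np.ptp(w,0),cv2.minEnclosingCircle(w[:,:2].astype(np.float32)))
bt,bs=bar(t,(300,195,345,240)),bar(s,(205,180,262,208));print(bt,bs)
print(tri(bt[0][0],bs[0][0]), plane('top',bt[0][0],.194),plane('side',bs[0][0],.194))
for q in cv2.boxPoints(bt[0]):print(plane('top',q,.194))
print([plane('side',q,.194) for q in ((216,197),(255,190))])
a=cv2.resize(t[170:270,270:370],None,fx=4,fy=4,interpolation=2);b=cv2.resize(s[170:270,190:290],None,fx=4,fy=4,interpolation=2)
cv2.imwrite('pics/c.png',np.hstack([a,b])[:600])
E
```

```text
trivet ((178.70347595214844, 226.9842529296875), (59.1911506652832, 61.61785125732422), 53.25654602050781) [0.48631409 0.3325313  0.012     ]
[0.1673655  0.16790476 0.        ] ((0.4870304763317108, 0.3327791690826416), 0.08467637747526169)Traceback (most recent call last):
  File "<stdin>", line 7, in <module>
  File "h.py", line 18, in bar
    c=blob(img,(img.max(2)<th).astype(np.uint8)*255,roi)
  File "h.py", line 15, in blob
    c=max(cv2.findContours(m,cv2.RETR_EXTERNAL,cv2.CHAIN_APPROX_NONE)[0],key=cv2.contourArea)
ValueError: max() iterable argument is empty
```

The trivet measures 169 mm across (expected 170), which is good. The bar mask needs a higher threshold.

```bash
python3 - <<'E'
from h import *
t=cv2.imread('pics/top0.png');s=cv2.imread('pics/side0.png')
a=cv2.resize(t[170:270,270:370],None,fx=4,fy=4,interpolation=2);b=cv2.resize(s[170:270,190:290],None,fx=4,fy=4,interpolation=2)
cv2.imwrite('pics/c.png',np.hstack([a,b]))
print(t[205:235:5,324].max(1),s[194,215:260:5].max(1))
for th in(70,80,90):
  try:
    bt,bs=bar(t,(300,195,345,240),th),bar(s,(205,180,262,208),th);print(th,bt,bs)
    print(tri(bt[0][0],bs[0][0]), plane('top',bt[0][0],.194),plane('side',bs[0][0],.194))
    for q in cv2.boxPoints(bt[0]):print(plane('top',q,.194))
  except ValueError as e: print(th,e)
print([plane('side',q,.194) for q in ((216,197),(255,190))])
E
```

```text
[74 71 69 67 68 81] [ 72  55  58  58  56  52  51  49 119]
70 (((322.0, 219.5), (4.0, 13.0), -0.0), 20.5) (((234.28846740722656, 193.9423065185547), (8.236878395080566, 38.242645263671875), 78.69007110595703), 266.5)
(array([ 0.5062611 , -0.03886865,  0.19210062]), np.float64(0.014994560185481962)) [ 0.49855432 -0.03688755  0.194     ] [ 0.51310969 -0.04165913  0.194     ]
[ 0.48284845 -0.03240117  0.194     ]
[ 0.51391483 -0.03188706  0.194     ]
[ 0.51435608 -0.04140605  0.194     ]
[ 0.48328385 -0.0418622   0.194     ]
80 (((322.2421569824219, 215.38040161132812), (30.538463592529297, 7.4125800132751465), 82.14668273925781), 83.0) (((234.2692413330078, 193.84616088867188), (8.825226783752441, 38.63488006591797), 78.69007110595703), 282.5)
(array([ 0.51137407, -0.0381524 ,  0.19232917]), np.float64(0.005366063090220653)) [ 0.50844516 -0.03730991  0.194     ] [ 0.5132109  -0.04120705  0.194     ]
[ 0.54311726 -0.0229977   0.194     ]
[ 0.54640291 -0.04053779  0.194     ]
[ 0.47423012 -0.05145163  0.194     ]
[ 0.47103865 -0.03415168  0.194     ]
90 (((322.8450012207031, 215.5873565673828), (31.38888168334961, 8.788887023925781), 82.40535736083984), 136.0) (((237.36837768554688, 194.56610107421875), (44.42921447753906, 18.630828857421875), 8.32564926147461), 299.5)
(array([ 0.51404233, -0.04053179,  0.1906239 ]), np.float64(0.01108579931784829)) [ 0.50801502 -0.03875046  0.194     ] [ 0.51783942 -0.04667265  0.194     ]
[ 0.5434729  -0.02282519  0.194     ]
[ 0.54727431 -0.04364045  0.194     ]
[ 0.47303429 -0.05448078  0.194     ]
[ 0.46934518 -0.03395899  0.194     ]
[array([ 0.47597893, -0.04256272,  0.194     ]), array([ 0.55760621, -0.03835607,  0.194     ])]
```

View pics/c.png

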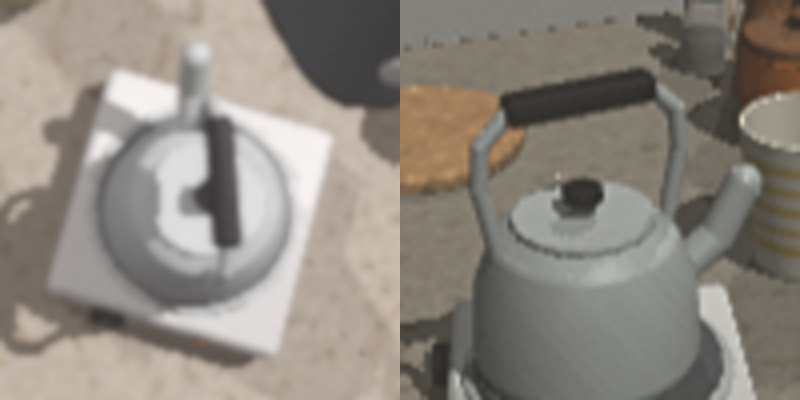

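The crop shows the bar from above at full-image pixels (324.4,199.5) to (326.9,231), with the knob blob biasing the mask. In the side view it runs (216,196.5) to (253.5,191). The kettle is level and the spout points along +x, away from the robot.

```bash
python3 - <<'E'
from h import *
for a,b in(((325.6,214.9),(234.4,193.9)),((324.4,199.7),(253.3,190.5)),((326.9,230.7),(216,196.8))):
    print(tri(a,b),plane('top',a,.194),plane('side',b,.194))
t=cv2.imread('pics/top0.png')
p=plane('top',(325.6,214.9),.194)
# body: widest rim crop left 98, right 292 at ~y 205; mug, garlic, spout mouth
print('spout',plane('top',(318.8,182),.136),'body',plane('top',(318.7,221),.09),'garlic',plane('top',(253,205),.02),'mugtop',plane('top',(278,150),.1))
s=read_state();R=np.array(s['tool_rot']);print(s['clock'],s['q'])
E
```

```text
(array([ 0.51095926, -0.0453173 ,  0.19565292]), np.float64(0.0025370883828847194)) [ 0.5099674  -0.04527723  0.194     ] [ 0.51337375 -0.04154568  0.194     ]
(array([ 0.5493451 , -0.04255886,  0.19512405]), np.float64(0.006028847253861311)) [ 0.54658372 -0.04190787  0.194     ] [ 0.55357443 -0.03945673  0.194     ]
(array([ 0.47329805, -0.04862161,  0.19717241]), np.float64(0.0025053262258534345)) [ 0.47245432 -0.04887607  0.194     ] [ 0.47621245 -0.04166718  0.194     ]
spout [ 0.60306024 -0.03552487  0.136     ] body [ 0.509927   -0.04310646  0.09      ] garlic [0.5563511 0.1301475 0.02     ] mugtop [0.69394703 0.06976742 0.1       ]
0.1 [ 1.27602713e+00  3.14177880e-01 -4.80227575e-02  1.21022132e+00
  4.76170746e-06  1.57081295e+00]
```

{"api": "servo_tool", "payload": {
  "rows": [
    [0, 0, -0.05, 0, 0, -0.12],
    [0, 0, -0.05, 0, 0, -0.12],
    [0, 0, 0, 0, 0, -0.12],
    [0, 0, 0, 0, 0, -0.12]
  ],
  "hand": 1
}}

```text
clock: 0.5
ee_pos: [0.1746, 0.5749, 0.275]
tool_rot: [[-0.996, -0.086, 0.001], [-0.086, 0.996, 0.002], [-0.001, 0.002, -1.0]]
contact_force: [-0.5, 0.3, 0.2]
finger_gap: 0.0852
finger_force: 0.0
```

```bash
cat > st.py <<'E'
from h import *
import sys
s=read_state();R=np.array(s['tool_rot']);p=np.array(s['ee_pos'])
print(s['clock'],p.round(4),'q',np.round(s['q'],3),'yaw y',np.degrees(np.arctan2(R[1,1],R[0,1])).round(2),'tilt',R[:,2].round(4),'F',np.round(s['contact_force'],1),s['finger_gap'],s['finger_force'])
if len(sys.argv)>3: print('tool shares',(R.T@(np.array(sys.argv[1:4],float)-p)/.8).round(4))
E
python3 st.py 0.511 -0.044 0.27
```

```text
0.5 [0.1746 0.5749 0.275 ] q [ 1.276  0.297  0.113  1.385 -0.     1.19 ] yaw y 94.93 tilt [ 7.0e-04  2.2e-03 -1.0e+00] F [-0.5  0.3  0.2] 0.08517386857186592 0.0
tool shares [-0.3525 -0.8069  0.0048]
```

{"api": "servo_tool", "payload": {
  "rows": [
    [-0.0176, -0.0403, 0, 0, 0, 0],
    [-0.0176, -0.0403, 0, 0, 0, 0],
    [-0.0176, -0.0403, 0, 0, 0, 0],
    [-0.0176, -0.0403, 0, 0, 0, 0],
    [-0.0176, -0.0403, 0, 0, 0, 0],
    [-0.0176, -0.0403, 0, 0, 0, 0],
    [-0.0176, -0.0403, 0, 0, 0, 0],
    [-0.0176, -0.0403, 0, 0, 0, 0],
    [-0.0176, -0.0403, 0, 0, 0, 0],
    [-0.0176, -0.0403, 0, 0, 0, 0],
    [-0.0176, -0.0403, 0, 0, 0, 0],
    [-0.0176, -0.0403, 0, 0, 0, 0],
    [-0.0176, -0.0403, 0, 0, 0, 0],
    [-0.0176, -0.0403, 0, 0, 0, 0],
    [-0.0176, -0.0403, 0, 0, 0, 0],
    [-0.0176, -0.0403, 0, 0, 0, 0],
    [-0.0176, -0.0403, 0, 0, 0, 0],
    [-0.0176, -0.0403, 0, 0, 0, 0],
    [-0.0176, -0.0403, 0, 0, 0, 0],
    [-0.0176, -0.0403, 0, 0, 0, 0]
  ]
}}

```text
clock: 2.5
ee_pos: [0.5081, -0.0468, 0.2733]
tool_rot: [[-0.997, -0.082, -0.001], [-0.082, 0.997, 0.0], [0.001, 0.0, -1.0]]
contact_force: [-0.4, 0.2, 0.8]
finger_gap: 0.0855
finger_force: 0.0
```

```bash
python3 st.py 0.511 -0.044 0.176 && python3 - <<'E'
from h import *
t=camera('top');s=camera('side')
a=cv2.resize(t[150:270,260:380],(400,400),interpolation=2);b=cv2.resize(s[100:260,160:320],(400,400),interpolation=2)
cv2.imwrite('pics/d.png',np.hstack([a,b]))
E
```

```text
2.5 [ 0.5081 -0.0468  0.2733] q [-0.092  0.123 -0.106  1.342  0.    -0.174] yaw y 94.69 tilt [-6.e-04  2.e-04 -1.e+00] F [-0.4  0.2  0.8] 0.08553755299612363 0.0
tool shares [-0.004   0.0032  0.1216]
```

View pics/d.png

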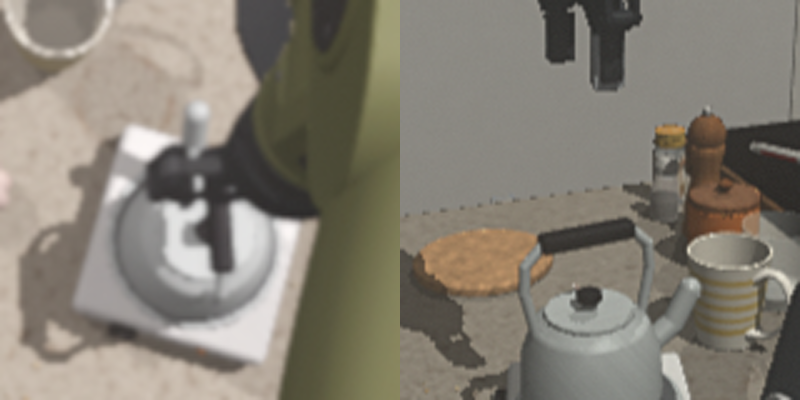

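The fingers hang astride the bar, with tips at about (560..605,85) in the side crop, centred above the bar at (587,235). I'm descending.

{"api": "servo_tool", "payload": {
  "rows": [
    [-0.004, 0.0032, 0.02, 0, 0, 0],
    [0, 0, 0.02, 0, 0, 0],
    [0, 0, 0.02, 0, 0, 0],
    [0, 0, 0.02, 0, 0, 0],
    [0, 0, 0.02, 0, 0, 0],
    [0, 0, 0.02, 0, 0, 0],
    [0, 0, 0, 0, 0, 0],
    [0, 0, 0, 0, 0, 0]
  ]
}}

```text
clock: 3.4
ee_pos: [0.5104, -0.0421, 0.1777]
tool_rot: [[-0.997, -0.083, -0.001], [-0.083, 0.997, 0.0], [0.001, 0.0, -1.0]]
contact_force: [-0.1, -0.0, 0.2]
finger_gap: 0.0856
finger_force: 0.0
```

```bash
python3 st.py 0.511 -0.044 0.176 && python3 - <<'E'
from h import *
t=camera('top');s=camera('side')
a=cv2.resize(t[150:270,260:380],(400,400),interpolation=2);b=cv2.resize(s[150:250,180:280],(400,400),interpolation=2)
cv2.imwrite('pics/e.png',np.hstack([a,b]))
E
```

```text
3.4 [ 0.5104 -0.0421  0.1777] q [-0.082  0.157 -0.284  1.131  0.    -0.165] yaw y 94.73 tilt [-9.e-04  2.e-04 -1.e+00] F [-0.1 -0.   0.2] 0.08562969920053275 0.0
tool shares [-0.0006 -0.0024  0.0021]
```

View pics/e.png

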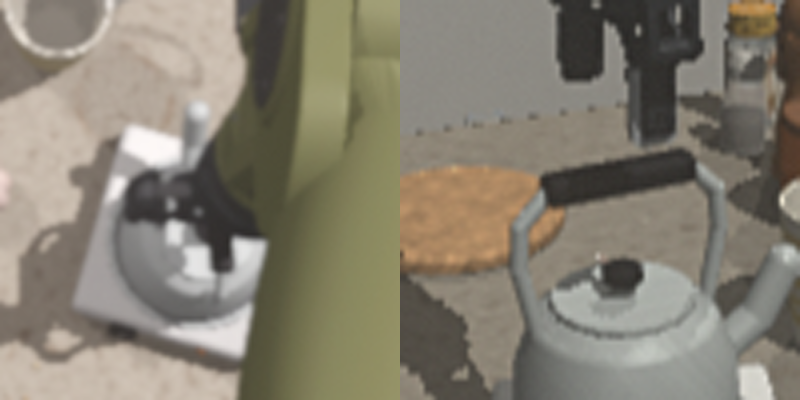

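```bash
python3 - <<'E'
from h import *
for uv,y in(((243,185.5),-.09),((225,169.5),.005)):
    o,d=ray('side',uv);print(o+d*(y-o[1])/d[1])
def proj(n,P):
    m=camera_model(n);T=np.linalg.inv(np.array(m['cam_to_world']));c=T@np.r_[P,1];c=np.array([c[0],-c[1],-c[2]])
    return cv2.projectPoints(c[None],np.zeros(3),np.zeros(3),np.array(m['K']),np.array(m['dist']))[0].ravel().round(1)
for P in((.51,-.09,.19),(.51,.005,.19),(.511,-.0455,.194)):print(P,proj('side',P),proj('top',P))
E
```

```text
[ 0.51568571 -0.09        0.23063468]
[0.50902515 0.005      0.22945121]
(0.51, -0.09, 0.19) [240.5 206.2] [344.1 216. ]
(0.51, 0.005, 0.19) [226.2 187.3] [304.3 214.2]
(0.511, -0.0455, 0.194) [233.8 194.9] [325.7 214.5]
```

```bash
python3 - <<'E'
from h import *
def proj(n,P):
    m=camera_model(n);T=np.linalg.inv(np.array(m['cam_to_world']));c=T@np.r_[P,1];c=np.array([c[0],-c[1],-c[2]])
    return cv2.projectPoints(c[None],np.zeros(3),np.zeros(3),np.array(m['K']),np.array(m['dist']))[0].ravel().round(1)
p=np.array([.1742,.5735,.1927]);y=np.array([.2906,.9568,0])
for k in(-.048,0,.048):
  for dz in (0,.013,.052): print(k,dz,proj('side',p+k*y+[0,0,dz]),proj('top',p+k*y+[0,0,dz]))
s=cv2.imread('pics/side0.png');s2=camera('side');t2=cv2.imread('pics/top0.png')
a=cv2.resize(s[60:140,20:120],(400,320),interpolation=2);b=cv2.resize(t2[310:384,0:92],(400,320),interpolation=2)
cv2.imwrite('pics/f.png',np.hstack([a,b]))
E
```

```text
-0.048 0 [ 66.9 139.6] [ 69.1 355.4]
-0.048 0.013 [ 65.9 135.4] [ 66.8 356.3]
-0.048 0.052 [ 63.1 122.5] [ 59.7 358.9]
0 0 [ 73.3 135.4] [ 50.2 347.7]
0 0.013 [ 72.4 131.4] [ 47.7 348.4]
0 0.052 [ 69.8 119. ] [ 39.9 350.7]
0.048 0 [ 79.2 131.6] [ 31.5 339.9]
0.048 0.013 [ 78.4 127.7] [ 28.8 340.5]
0.048 0.052 [ 76.  115.7] [ 20.3 342.5]
```

View pics/f.png

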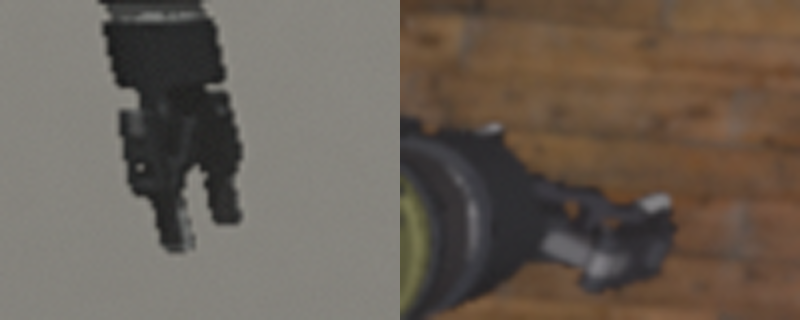

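In the side view, the open fingertips lie about 40 mm higher than the reported TCP implies. The start picture shows the same offset, with tips at (64.5,122). Closing here is harmless either way and settles it: the gap will read about 18 mm if the bar is between the pads and about 0 if it isn't.

{"api": "servo_tool", "payload": {
  "rows": [
    [0, -0.0024, 0, 0, 0, 0],
    [0, 0, 0, 0, 0, 0],
    [0, 0, 0, 0, 0, 0],
    [0, 0, 0, 0, 0, 0],
    [0, 0, 0, 0, 0, 0],
    [0, 0, 0, 0, 0, 0],
    [0, 0, 0, 0, 0, 0],
    [0, 0, 0, 0, 0, 0],
    [0, 0, 0, 0, 0, 0],
    [0, 0, 0, 0, 0, 0]
  ],
  "hand": -1
}}

```text
clock: 4.55
ee_pos: [0.511, -0.0445, 0.1776]
tool_rot: [[-0.997, -0.082, -0.0], [-0.082, 0.997, 0.0], [0.0, 0.0, -1.0]]
contact_force: [0.5, -0.3, -0.5]
finger_gap: -0.0003
finger_force: 0.0
```

```bash
python3 st.py 0.511 -0.044 0.176 && python3 - <<'E'
from h import *
s=camera('side')
cv2.imwrite('pics/g.png',cv2.resize(s[130:250,180:300],(480,480),interpolation=2))
E
```

```text
4.55 [ 0.511  -0.0445  0.1776] q [-0.087  0.158 -0.283  1.13  -0.    -0.169] yaw y 94.71 tilt [-1.e-04  0.e+00 -1.e+00] F [ 0.5 -0.3 -0.5] -0.00027951036185115533 0.0
tool shares [-0.      0.0006  0.002 ]
```

View pics/g.png

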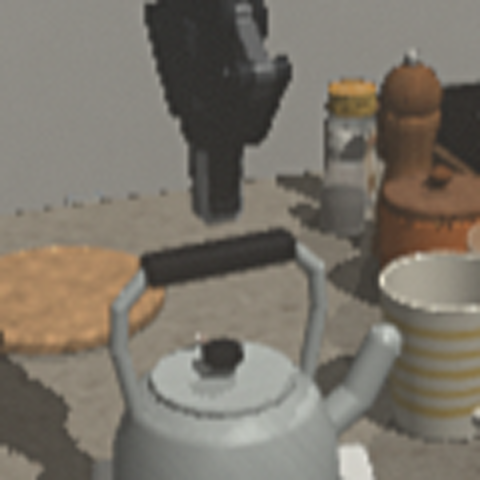

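The picture shows the shut tips at full-image (234,185), above the bar centre at (234,195), so the real tips are at z≈0.215 rather than 0.178. The reported TCP reads about 38 mm low, while x and y agree with both views. I'll open, go 39 mm further down, and grip.

{"api": "servo_tool", "payload": {
  "rows": [
    [0, 0, 0, 0, 0, 0],
    [0, 0, 0, 0, 0, 0],
    [0, 0, 0, 0, 0, 0],
    [0, 0, 0, 0, 0, 0],
    [0, 0, 0, 0, 0, 0],
    [0, 0, 0, 0, 0, 0],
    [0, 0, 0, 0, 0, 0],
    [0, 0, 0, 0, 0, 0],
    [0, 0, 0.0098, 0, 0, 0],
    [0, 0, 0.0098, 0, 0, 0],
    [0, 0, 0.0098, 0, 0, 0],
    [0, 0, 0.0098, 0, 0, 0],
    [0, 0, 0.0098, 0, 0, 0],
    [0, 0, 0, 0, 0, 0]
  ],
  "hand": 1
}}

```text
clock: 6.0
ee_pos: [0.51, -0.0444, 0.1369]
tool_rot: [[-0.997, -0.082, -0.002], [-0.082, 0.997, 0.0], [0.002, 0.0, -1.0]]
contact_force: [0.5, 0.2, 0.2]
finger_gap: 0.0851
finger_force: 0.0
```

{"api": "servo_tool", "payload": {
  "rows": [
    [0, 0, 0, 0, 0, 0],
    [0, 0, 0, 0, 0, 0],
    [0, 0, 0, 0, 0, 0],
    [0, 0, 0, 0, 0, 0],
    [0, 0, 0, 0, 0, 0],
    [0, 0, 0, 0, 0, 0],
    [0, 0, 0, 0, 0, 0],
    [0, 0, 0, 0, 0, 0],
    [0, 0, 0, 0, 0, 0],
    [0, 0, 0, 0, 0, 0]
  ],
  "hand": -1
}}

```text
clock: 7.0
ee_pos: [0.5114, -0.0441, 0.1388]
tool_rot: [[-0.997, -0.082, 0.001], [-0.082, 0.997, 0.001], [-0.001, 0.001, -1.0]]
contact_force: [-0.4, 3.5, 5.8]
finger_gap: 0.017
finger_force: 60.0
```

```bash
python3 st.py && python3 - <<'E'
from h import *
s=camera('side')
cv2.imwrite('pics/i.png',cv2.resize(s[130:250,180:300],(480,480),interpolation=2))
E
```

```text
7.0 [ 0.5114 -0.0441  0.1388] q [-8.700e-02  1.810e-01 -3.460e-01  1.043e+00  1.000e-03 -1.690e-01] yaw y 94.72 tilt [ 7.e-04  7.e-04 -1.e+00] F [-0.4  3.5  5.8] 0.016983387309380944 60.04555821418762
```

View pics/i.png

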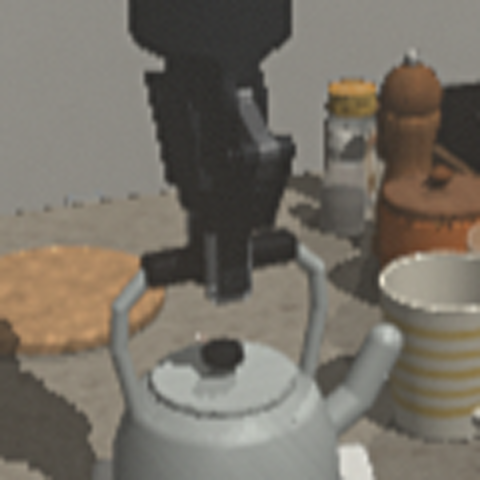

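The side view shows the bar held between the pads near its middle, with pads at (228,270) in the crop and the kettle undisturbed. The gap is 17 mm and the force 60 N. I'm lifting gently.

{"api": "servo_tool", "payload": {
  "rows": [
    [0, 0, -0.004, 0, 0, 0],
    [0, 0, -0.006, 0, 0, 0],
    [0, 0, -0.01, 0, 0, 0],
    [0, 0, -0.015, 0, 0, 0],
    [0, 0, -0.015, 0, 0, 0],
    [0, 0, -0.015, 0, 0, 0],
    [0, 0, -0.015, 0, 0, 0],
    [0, 0, -0.015, 0, 0, 0],
    [0, 0, -0.01, 0, 0, 0],
    [0, 0, -0.005, 0, 0, 0],
    [0, 0, 0, 0, 0, 0],
    [0, 0, 0, 0, 0, 0]
  ]
}}

```text
clock: 8.25
ee_pos: [0.5108, -0.0445, 0.226]
tool_rot: [[-0.997, -0.082, -0.001], [-0.082, 0.997, 0.0], [0.001, 0.0, -1.0]]
contact_force: [0.7, 1.1, -7.8]
finger_gap: 0.0167
finger_force: 58.8
```

```bash
python3 st.py 0.487 0.333 0.225
```

```text
8.25 [ 0.5108 -0.0445  0.226 ] q [-0.087  0.138 -0.195  1.238 -0.    -0.169] yaw y 94.71 tilt [-7.e-04  1.e-04 -1.e+00] F [ 0.7  1.1 -7.8] 0.01666746371160875 58.829426765441895
tool shares [-0.0092  0.4727  0.0012]
```

{"api": "servo_tool", "payload": {
  "rows": [
    [0, 0.008, 0, 0, 0, 0],
    [0, 0.016, 0, 0, 0, 0],
    [0, 0.024, 0, 0, 0, 0],
    [-0.00066, 0.0269, 0, 0, 0, 0],
    [-0.00066, 0.0269, 0, 0, 0, 0],
    [-0.00066, 0.0269, 0, 0, 0, 0],
    [-0.00066, 0.0269, 0, 0, 0, 0],
    [-0.00066, 0.0269, 0, 0, 0, 0],
    [-0.00066, 0.0269, 0, 0, 0, 0],
    [-0.00066, 0.0269, 0, 0, 0, 0],
    [-0.00066, 0.0269, 0, 0, 0, 0],
    [-0.00066, 0.0269, 0, 0, 0, 0],
    [-0.00066, 0.0269, 0, 0, 0, 0],
    [-0.00066, 0.0269, 0, 0, 0, 0],
    [-0.00066, 0.0269, 0, 0, 0, 0],
    [-0.00066, 0.0269, 0, 0, 0, 0],
    [-0.00066, 0.0269, 0, 0, 0, 0],
    [0, 0.024, 0, 0, 0, 0],
    [0, 0.016, 0, 0, 0, 0],
    [0, 0.008, 0, 0, 0, 0]
  ]
}}

```text
clock: 10.25
ee_pos: [0.4868, 0.3343, 0.2261]
tool_rot: [[-0.997, -0.083, -0.0], [-0.083, 0.997, -0.0], [0.0, -0.0, -1.0]]
contact_force: [-0.4, 0.2, -6.7]
finger_gap: 0.0171
finger_force: 58.9
```

{"api": "servo_tool", "payload": {
  "rows": [
    [0, 0, 0, 0, 0, 0],
    [0, 0, 0, 0, 0, 0],
    [0, 0, 0, 0, 0, 0]
  ]
}}

```text
clock: 10.55
ee_pos: [0.4875, 0.332, 0.2264]
tool_rot: [[-0.997, -0.081, -0.0], [-0.081, 0.997, -0.0], [0.0, -0.0, -1.0]]
contact_force: [0.4, 0.1, -6.8]
finger_gap: 0.0166
finger_force: 58.9
```

```bash
python3 st.py 0.487 0.333 0.107 && python3 - <<'E'
from h import *
t=camera('top');s=camera('side')
a=cv2.resize(t[150:290,110:250],(400,400),interpolation=2);b=cv2.resize(s[90:250,110:270],(400,400),interpolation=2)
cv2.imwrite('pics/j.png',np.hstack([a,b]))
E
```

```text
10.55 [0.4875 0.332  0.2264] q [ 0.598  0.284 -0.012  1.275 -0.     0.517] yaw y 94.65 tilt [-1.e-04 -5.e-04 -1.e+00] F [ 0.4  0.1 -6.8] 0.016557189819216087 58.91628563404083
tool shares [0.0005 0.0013 0.1493]
```

View pics/j.png

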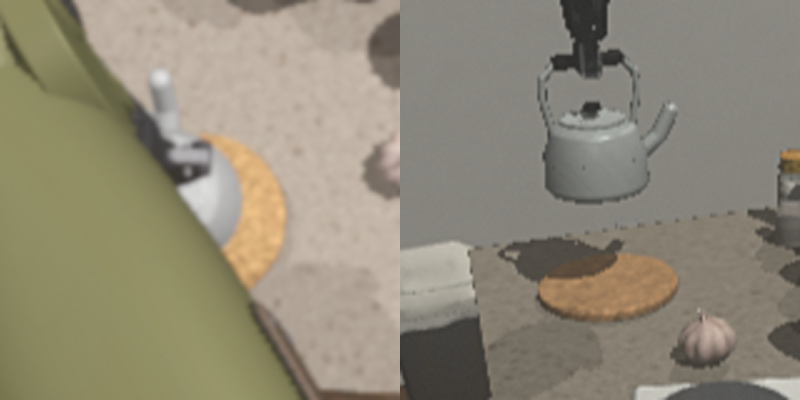

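The side view shows the kettle hanging level above the trivet, body at about (596,160) in the crop and trivet at (608,285). In the top view the arm hides part of it. I'm lowering to just above contact.

{"api": "servo_tool", "payload": {
  "rows": [
    [0, 0.0007, 0.008, 0, 0, 0],
    [0, 0, 0.014, 0, 0, 0],
    [0, 0, 0.018, 0, 0, 0],
    [0, 0, 0.018, 0, 0, 0],
    [0, 0, 0.018, 0, 0, 0],
    [0, 0, 0.018, 0, 0, 0],
    [0, 0, 0.018, 0, 0, 0],
    [0, 0, 0.014, 0, 0, 0],
    [0, 0, 0.008, 0, 0, 0],
    [0, 0, 0.005, 0, 0, 0],
    [0, 0, 0, 0, 0, 0],
    [0, 0, 0, 0, 0, 0]
  ]
}}

```text
clock: 11.85
ee_pos: [0.4877, 0.3337, 0.1157]
tool_rot: [[-0.997, -0.082, 0.001], [-0.082, 0.997, 0.0], [-0.001, 0.0, -1.0]]
contact_force: [0.3, 1.0, -6.0]
finger_gap: 0.0168
finger_force: 58.9
```

```bash
python3 st.py 0.487 0.333 0.105 && python3 - <<'E'
from h import *
s=camera('side')
cv2.imwrite('pics/k.png',cv2.resize(s[110:230,140:260],(600,600),interpolation=2))
def proj(n,P):
    m=camera_model(n);T=np.linalg.inv(np.array(m['cam_to_world']));c=T@np.r_[P,1];c=np.array([c[0],-c[1],-c[2]])
    return cv2.projectPoints(c[None],np.zeros(3),np.zeros(3),np.array(m['K']),np.array(m['dist']))[0].ravel()
z=.012+.008
for n,z in(('bar',z+.148),('bartop',z+.156),('knob',z+.1),('base',z)):
    u=proj('side',(.487,.333,z));print(n,((u-[140,110])*5).round())
print([((proj('side',(.487+.056*np.cos(a),.333+.056*np.sin(a),.02))-[140,110])*5).round() for a in np.radians([-160,-70,20])])
E
```

```text
11.85 [0.4877 0.3337 0.1157] q [ 0.6    0.337 -0.196  1.037 -0.     0.518] yaw y 94.71 tilt [ 7.e-04  5.e-04 -1.e+00] F [ 0.3  1.  -6. ] 0.016798807042714286 58.91080141067505
tool shares [ 0.001  -0.0008  0.0134]
bar [235. 217.]
bartop [234. 204.]
knob [242. 296.]
base [255. 451.]
[array([173., 478.]), array([305., 482.]), array([333., 425.])]
```

View pics/k.png

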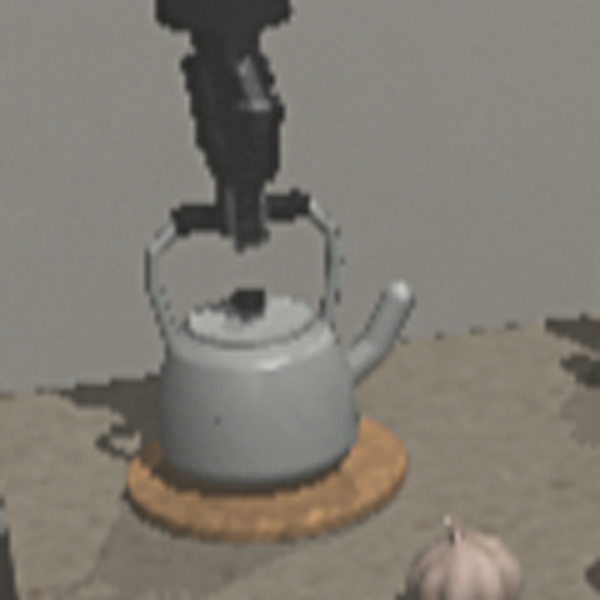

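The kettle hangs level just over the trivet. Its body spans x 163–357 and the trivet 125–407 in the crop, so it's centred to within a few mm. I'm easing down.

{"api": "servo_tool", "payload": {
  "rows": [
    [0, 0, 0.0025, 0, 0, 0],
    [0, 0, 0.0025, 0, 0, 0],
    [0, 0, 0.0025, 0, 0, 0],
    [0, 0, 0.002, 0, 0, 0],
    [0, 0, 0.0015, 0, 0, 0],
    [0, 0, 0.001, 0, 0, 0],
    [0, 0, 0, 0, 0, 0],
    [0, 0, 0, 0, 0, 0]
  ]
}}

```text
clock: 12.7
ee_pos: [0.4873, 0.3335, 0.1056]
tool_rot: [[-0.997, -0.082, -0.0], [-0.082, 0.997, -0.0], [0.0, -0.0, -1.0]]
contact_force: [0.5, 0.2, -6.3]
finger_gap: 0.0168
finger_force: 59.0
```

Still hanging, so I'll go down in half-millimetre steps.

{"api": "servo_tool", "payload": {
  "rows": [
    [0, 0, 0.0006, 0, 0, 0],
    [0, 0, 0.0006, 0, 0, 0],
    [0, 0, 0.0006, 0, 0, 0],
    [0, 0, 0, 0, 0, 0]
  ]
}}

```text
clock: 13.1
ee_pos: [0.4875, 0.3338, 0.1048]
tool_rot: [[-0.997, -0.082, 0.001], [-0.082, 0.997, 0.001], [-0.001, 0.001, -1.0]]
contact_force: [-2.6, -0.2, -0.9]
finger_gap: 0.0169
finger_force: 59.6
```

The force dropped to about zero, so the base rests on the cork. I'll settle a touch more, then open.

{"api": "servo_tool", "payload": {
  "rows": [
    [0, 0, 0.0003, 0, 0, 0],
    [0, 0, 0, 0, 0, 0]
  ]
}}

```text
clock: 13.3
ee_pos: [0.4875, 0.3339, 0.1047]
tool_rot: [[-0.997, -0.082, 0.001], [-0.082, 0.997, 0.001], [-0.001, 0.001, -1.0]]
contact_force: [-3.0, 1.0, 3.8]
finger_gap: 0.0173
finger_force: 60.2
```

{"api": "servo_tool", "payload": {
  "rows": [
    [0, 0, 0, 0, 0, 0],
    [0, 0, 0, 0, 0, 0],
    [0, 0, 0, 0, 0, 0],
    [0, 0, 0, 0, 0, 0],
    [0, 0, 0, 0, 0, 0],
    [0, 0, 0, 0, 0, 0],
    [0, 0, 0, 0, 0, 0],
    [0, 0, 0, 0, 0, 0],
    [0, 0, 0, 0, 0, 0]
  ],
  "hand": 1
}}

```text
clock: 14.2
ee_pos: [0.4873, 0.3335, 0.1039]
tool_rot: [[-0.997, -0.082, -0.0], [-0.082, 0.997, -0.0], [0.0, -0.0, -1.0]]
contact_force: [0.1, -0.8, -0.3]
finger_gap: 0.0854
finger_force: 0.0
```

{"api": "servo_tool", "payload": {
  "rows": [
    [0, 0, -0.01, 0, 0, 0],
    [0, 0, -0.02, 0, 0, 0],
    [0, 0, -0.03, 0, 0, 0],
    [0, 0, -0.03, 0, 0, 0],
    [0, 0, -0.03, 0, 0, 0],
    [0, 0, -0.03, 0, 0, 0],
    [0, 0, 0, 0, 0, 0],
    [0, 0, 0, 0, 0, 0],
    [0, 0, 0, 0, 0, 0]
  ]
}}

```text
clock: 15.1
ee_pos: [0.4869, 0.3332, 0.2231]
tool_rot: [[-0.997, -0.082, -0.001], [-0.082, 0.997, -0.001], [0.001, -0.001, -1.0]]
contact_force: [-0.3, -0.5, -0.7]
finger_gap: 0.0855
finger_force: 0.0
```

```bash
python3 st.py && python3 - <<'E'
from h import *
s=camera('side')
cv2.imwrite('pics/l.png',cv2.resize(s[90:270,130:340],(700,600),interpolation=2))
E
```

```text
15.1 [0.4869 0.3332 0.2231] q [ 0.6    0.286 -0.017  1.269  0.     0.518] yaw y 94.71 tilt [-1.1e-03 -7.0e-04 -1.0e+00] F [-0.3 -0.5 -0.7] 0.08552724532965279 0.0
```

View pics/l.png

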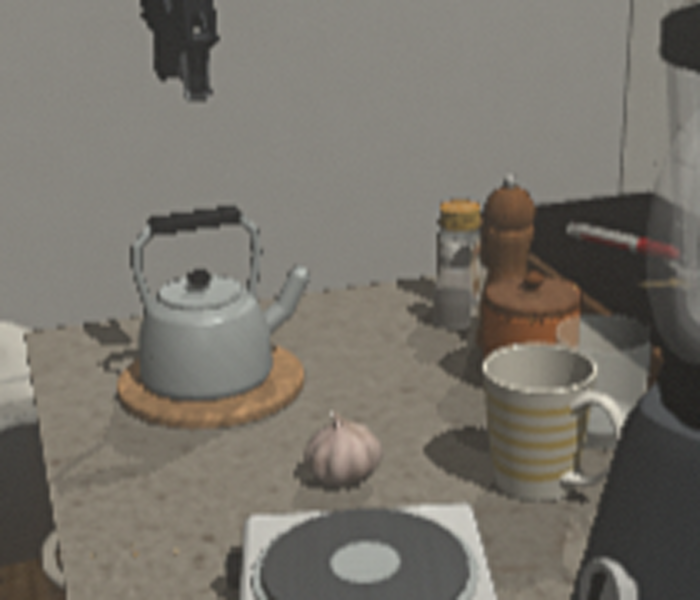

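The kettle stands level in the middle of the trivet: body 138–272 against trivet 117–305 in the crop. The mug and garlic haven't moved, and the gripper is clear above.

```bash
python3 -c "
from bench import *
print(job_done())"
```

```text
the job is handed in; nothing more can be done
None
```

The kettle stands level on the cork trivet, within a few mm of its middle by the last side picture; the mug was not touched, the arm is clear, and the job was handed in at about 15 s.

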